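Put the coloured laser filters away in their matching seats

TASK

Put the four coloured filters away: stand each one upright, glass up, flat on the floor of the storage seat of its own colour. Leave the two clear lenses, which have the same housings, standing where they are.

Things in the scene. Friction and masses are not known exactly. Their poses are not given: they have to be found in the camera images.
- red_filter: the red optical filter: a loose black upright cylinder (short lens tube), diameter 44 mm, height 42 mm, about 110 g, with a red glass disc (38 mm) in its top and a red band round its side. Origin: centre of its underside; z up the tube's axis, glass end up. It stands on the table at the start (origin at height 0)
- green_filter: the green optical filter: a loose black upright cylinder (short lens tube), diameter 44 mm, height 42 mm, about 110 g, with a green glass disc (38 mm) in its top and a green band round its side. Origin: centre of its underside; z up the tube's axis, glass end up. It stands on the table at the start (origin at height 0)
- blue_filter: the blue optical filter: a loose black upright cylinder (short lens tube), diameter 44 mm, height 42 mm, about 110 g, with a blue glass disc (38 mm) in its top and a blue band round its side. Origin: centre of its underside; z up the tube's axis, glass end up. It stands on the table at the start (origin at height 0)
- yellow_filter: the yellow optical filter: a loose black upright cylinder (short lens tube), diameter 44 mm, height 42 mm, about 110 g, with a yellow glass disc (38 mm) in its top and a yellow band round its side. Origin: centre of its underside; z up the tube's axis, glass end up. It stands on the table at the start (origin at height 0)
- clear_lens_a: a clear lens: the same loose black tube (diameter 44 mm, height 42 mm) but with pale, colourless glass and band; there are two. Not to be put away. Origin: centre of its underside, z up
- clear_lens_b: a clear lens: the same loose black tube (diameter 44 mm, height 42 mm) but with pale, colourless glass and band; there are two. Not to be put away. Origin: centre of its underside, z up
- red_seat: the red storage seat: a fixed round shallow open cup, red wall, black floor; outside diameter 78 mm, inside 64 mm, rim 12 mm and floor 5 mm above the table (a filter in it has 10 mm play all round). Origin: centre of its underside, at table height 0; z up. Small tools and a bottle stand about between tubes and seats, none over 90 mm high
- green_seat: the green storage seat: a fixed round shallow open cup, green wall, black floor; outside diameter 78 mm, inside 64 mm, rim 12 mm and floor 5 mm above the table (a filter in it has 10 mm play all round). Origin: centre of its underside, at table height 0; z up. Small tools and a bottle stand about between tubes and seats, none over 90 mm high
- blue_seat: the blue storage seat: a fixed round shallow open cup, blue wall, black floor; outside diameter 78 mm, inside 64 mm, rim 12 mm and floor 5 mm above the table (a filter in it has 10 mm play all round). Origin: centre of its underside, at table height 0; z up. Small tools and a bottle stand about between tubes and seats, none over 90 mm high
- yellow_seat: the yellow storage seat: a fixed round shallow open cup, yellow wall, black floor; outside diameter 78 mm, inside 64 mm, rim 12 mm and floor 5 mm above the table (a filter in it has 10 mm play all round). Origin: centre of its underside, at table height 0; z up. Small tools and a bottle stand about between tubes and seats, none over 90 mm high
Mind the look-alikes: they are no part of the job. Leave any brown or pink look-alike of the red_seat alone.

How it is judged:
By the outcome, as a careful person would: the job done as asked, in the order asked, and still so for the second after the job is handed in, with the robot touching nothing.
It also fails if it takes over 112 s, if anything falls off the work surface, if the arm or the gripper's body presses on something with over 40 N, if the wrist force passes 120 N, or if a joint passes its speed limit or range.

ROBOT

A 7-joint arm with a two-finger parallel gripper is mounted at the origin on the work surface. World frame = base frame: x ahead of the robot, y to its left, z up, the work surface at z = 0. Lengths are in m, angles in rad, forces in N, time in s.
With the tool pointing down it reaches from about 0.425 to 0.975 m from the base axis. Payload 16.7 kg.
Tool frame: the origin (TCP) lies at the very end of the fingers, on their centre line; the grasp point (between the pads) lies 19 mm behind it (manip.grip_depth is the distance from the TCP to the grasp point, in m); z points along the fingers, x is the direction in which the jaws open and shut, and the axes are right-handed (so a half turn about z gives the same grasp; the last joint's range is limited). The gripper opens to 85 mm and grips with 20 to 120 N. Pads are 22 mm wide; open, the fingers measure 114 mm over their backs; the gripper's body (76 mm by 85 mm) begins 54 mm behind the grasp point. The pads swing forward as they close: fully open they stand 13 mm farther back than shut.
Start: joints at [1.028, 0.426, 0.074, 1.606, -0.034, 1.111, -0.067], TCP at [0.259, -0.623, 0.231] pointing down, gripper open.
Joint ranges: [-2.85, 2.85], [-0.5, 2.14], [-1.23, 1.37], [0.21, 2.46], [-1.02, 4.16], [0.16, 2.05], [-2.73, 2.73]. Speed limits (rad/s): [1.89, 1.89, 2.39, 2.39, 3.01, 3.01, 3.01].

INTERFACE

Orientations are given as [roll, pitch, yaw] about the fixed x, y, z axes, in that order (R = Rz(yaw) Ry(pitch) Rx(roll)).
In Python, from station import read_state, capture, camera_model, manip, find_in, regions_of gives the robot as it stands.
- The arm moves only by the shell command python3 -m crank 'ROWS' [FORCE]. ROWS is JSON, a list of rows, each a list of 7 numbers: the opening, from 0 (shut) to 1 (fully open), then the shift along the tool's x, y, z in mm, then the turn, a rotation vector about the tool's x, y, z in degrees. In form: [[claw, dx, dy, dz, wx, wy, wz], ...]. A call has 1 to 12 rows; each row shifts and turns the commanded pose from where the row before left it, along the tool's axes as they then stand; what a row does not reach is not made up. A row lasts 1/12 s, in which the tool goes at most 41.7 mm and 7.16 degrees, less where a joint would pass 70% of its speed; a pose out of reach is approached as far as the arm can. A call with a gripper value outside its range is refused whole. The fingers move at their own pace and stop on an object; FORCE is the grip in N (left out, the last holds). Time passes only in rows, so rows that do not move let the fingers close. It gives the time, the measured TCP pose, the force and the opening at its end, in the units of the state.
- read_state(): the state, without advancing time (a new reading comes with each control period).
- capture(name): name is "scene" or "side" or "wrist"; returns the picture (480x640x3 uint8, red, green, blue); there is no depth.
- camera_model(name): a dict with "fx", "fy", "cx", "cy" (pixels), "dist" ([k1, k2, p1, p2, k3] as OpenCV has them; the pictures are not rectified), "R" (3x3) and "t" (3): a world point X has camera coordinates R X + t. Camera axes: x right, y down, z forward; pixel columns grow to the right and rows downward; lengths in m; the calibration is good to about 2 mm. A picture is of the moment at which its call begins: read the wrist's pose just before it. camera_model takes no time and is no camera call; for the wrist camera it gives the pose at the moment of the call.
- manip.sign_off(): hands the job in, once; it reports no verdict.
Trained networks look in the newest picture that a camera, given by its name, has taken for a name from the list of things; names that differ only in an ending like _2 or _b are one class to them, and where a whole thing is asked for, a point or a joint stands for the part that bears it (a point fixed in the world has none). Each returns a list of dicts, best first, with "confidence" (0 to 1); they miss things now and then, are a little off and sometimes report something else, mostly with a low value. They report only what shows in the picture. A call takes as long as a camera call. They do not tell look-alikes from the thing itself.
- find_in(camera, query): "position" ([x, y, z] in m, in the coordinates of the camera as it stood for that picture, good to about 4 mm: the middle of the surface that is visible of it).
- regions_of(camera, query): "region" (480x640 bool, what is visible of it).
The state is a dict: "time_s": time; "joints": joint angles; "joint_vel": joint speeds; "joint_torque": joint torques, N m; "ee_pos": TCP position; "orientation": TCP orientation; "contact_force": force on the tool from outside, world axes, zero at the start; "wrist_torque": the same for the moment, N m; "opening": finger opening in m.
Only numpy, scipy, OpenCV 4.12 (cv2) and the standard library are available. Lean on these libraries where they do the work, as an engineer would, in place of code of your own. Each camera call takes 0.05 s, during which the arm holds its last target.

## Working session

There is one attempt and no reset: what is moved stays moved. The work goes in short steps, Python scripts to look and compute and a shell command to move; the robot and the scene stay as the last step left them, time stands still between calls to the robot, and variables do not carry over. Pictures are saved under pics/ and viewed, and the job is handed in when it is done.

```bash
ls; mkdir -p pics; python3 - <<'E'
from station import *
import cv2
print(read_state())
for n in ["scene","side","wrist"]:
    im=capture(n); cv2.imwrite(f"pics/{n}0.png",im[:,:,::-1])
    m=camera_model(n); print(n,m)
E
```

```text
pics
{'time_s': 0.0, 'joints': array([ 1.02749473,  0.42673091,  0.07385961,  1.60656669, -0.03410321,
        1.11078643, -0.06708659]), 'joint_vel': array([ 0.0010896 ,  0.00120617, -0.00039868, -0.00189484,  0.00039163,
        0.00037374, -0.00077366]), 'joint_torque': array([ 2.32455779e-03, -9.49805117e+01,  3.76244098e+00, -4.63502133e+01,
        1.95241976e-02,  1.00507654e-02,  7.19533455e-05]), 'ee_pos': array([ 0.25882411, -0.62299386,  0.23062937]), 'orientation': array([ 3.14150114e+00,  1.22828986e-03, -1.17702117e+00]), 'contact_force': array([ 1.07087144,  1.19782293, -0.54828462]), 'wrist_torque': array([-0.0051315 , -0.00858193, -0.03503365]), 'opening': 0.08563038291655509}
scene {'fx': 500.2752541462498, 'fy': 500.2752541462498, 'cx': 320.156004686635, 'cy': 238.78633253006032, 'dist': array([-0.08997587,  0.        ,  0.        ,  0.        ,  0.        ]), 'R': array([[ 0.86694601,  0.49820252,  0.01410186],
       [ 0.36937824, -0.62326239, -0.68927768],
       [-0.33461072,  0.60277545, -0.72436001]]), 't': array([-0.53901568, -0.20851823,  1.32803436])}
side {'fx': 591.5860759355352, 'fy': 591.5860759355352, 'cx': 327.35395567337537, 'cy': 231.88222401441794, 'dist': array([-0.06128088,  0.        ,  0.        ,  0.        ,  0.        ]), 'R': array([[-0.94538522, -0.32576389,  0.01116591],
       [-0.20343475,  0.56292116, -0.80108306],
       [ 0.2546784 , -0.75960362, -0.59844904]]), 't': array([0.57520525, 0.14663702, 1.05694144])}
wrist {'fx': 349.5865374192269, 'fy': 349.5865374192269, 'cx': 314.9999499119707, 'cy': 232.6067340143316, 'dist': array([-0.06298061,  0.        ,  0.        ,  0.        ,  0.        ]), 'R': array([[ 0.38397053, -0.92334478, -0.00102205],
       [-0.88756321, -0.36939556,  0.2752789 ],
       [-0.25455488, -0.10479185, -0.96136387]]), 't': array([-0.67405771, -0.03458142,  0.37831801])}
```

View pics/scene0.png

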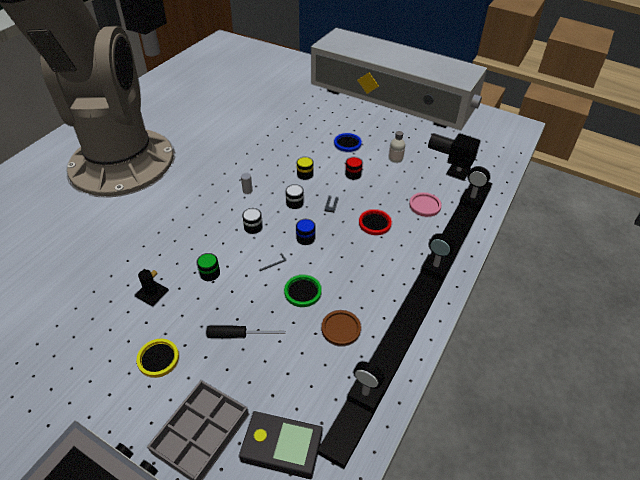

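View pics/side0.png

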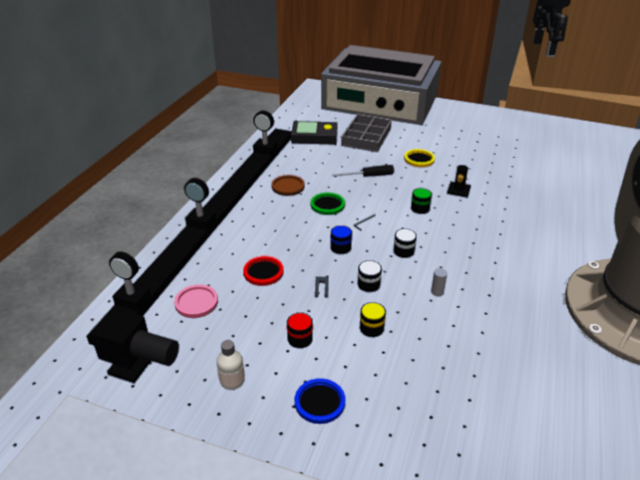

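View pics/wrist0.png

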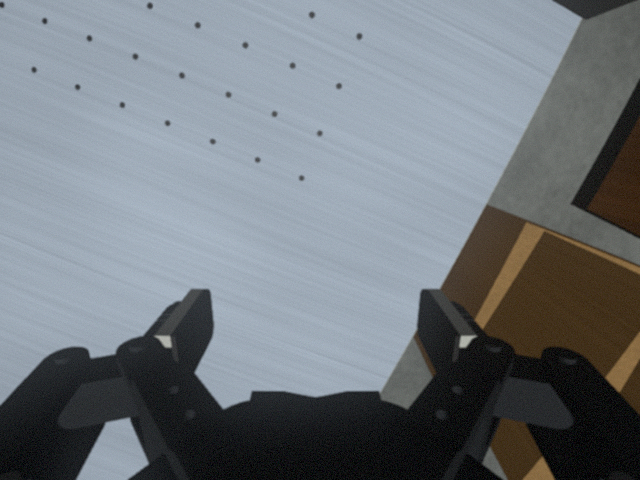

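```bash
cat > h.py <<'E'
import numpy as np, cv2
from station import *
from scipy.optimize import least_squares
def proj(m,P):
    r,_=cv2.Rodrigues(np.array(m["R"])); K=np.array([[m["fx"],0,m["cx"]],[0,m["fy"],m["cy"]],[0,0,1.]])
    return cv2.projectPoints(np.array(P,float),r,np.array(m["t"],float),K,np.array(m["dist"]))[0][:,0]
def ray(m,uv,z):
    K=np.array([[m["fx"],0,m["cx"]],[0,m["fy"],m["cy"]],[0,0,1.]])
    p=cv2.undistortPoints(np.array([[uv]],float),K,np.array(m["dist"]))[0,0]
    R=np.array(m["R"]);c=-R.T@np.array(m["t"]);d=R.T@np.array([p[0],p[1],1]);return c+d*(z-c[2])/d[2]
def hullc(p):
    h=cv2.convexHull(np.float32(p)); M=cv2.moments(h); return np.array([M["m10"]/M["m00"],M["m01"]/M["m00"]]),M["m00"]
a=np.linspace(0,2*np.pi,60,endpoint=False)
def model(x,y,r,zs): return np.vstack([np.c_[x+r*np.cos(a),y+r*np.sin(a),np.full(60,z)] for z in zs])
def fit(m,c,r,zs):
    x0=ray(m,c,zs[-1])[:2]
    s=least_squares(lambda q:hullc(proj(m,model(q[0],q[1],r,zs)))[0]-c,x0)
    return s.x,hullc(proj(m,model(*s.x,r,zs)))[1]
def masks(im):
    hsv=cv2.cvtColor(im,cv2.COLOR_RGB2HSV);H,S,V=[hsv[...,i].astype(int) for i in range(3)]
    k=(S>150)&(V>70)
    d=dict(red=k&((H<5)|(H>174)),green=k&(H>50)&(H<75),blue=k&(H>110)&(H<130),yellow=k&(H>24)&(H<35))
    d["white"]=(S<25)&(V>190)
    return d
def comps(mask,amin=25):
    n,l,st,_=cv2.connectedComponentsWithStats(mask.astype(np.uint8),connectivity=4)
    out=[]
    for i in range(1,n):
        if st[i,4]>=amin:
            cs,_=cv2.findContours((l==i).astype(np.uint8),cv2.RETR_EXTERNAL,cv2.CHAIN_APPROX_NONE)
            c,A=hullc(cs[0].reshape(-1,2)); out.append((c,A,st[i,4]))
    return sorted(out,key=lambda o:-o[2])
E
python3 - <<'E'
from h import *
for n in ["scene","side"]:
    im=cv2.imread(f"pics/{n}0.png")[:,:,::-1].copy();m=camera_model(n)
    for k,M in masks(im).items():
        for c,A,s in comps(M,40)[:5]:
            o=[fit(m,c,r,z) for r,z in ((.039,[0,.012]),(.019,[.042]))]
            print(n,k,c.round(1),A,s,"seat",o[0][0].round(4),round(o[0][1]),"glass",o[1][0].round(4),round(o[1][1]))
E
```

```text
scene red [374.8 221.8] 620.0 315 seat [0.6924 0.1341] 727 glass [0.7057 0.0987] 157
scene red [353.7 161.6] 105.5 118 seat [0.5451 0.3127] 518 glass [0.5648 0.2694] 107
scene green [302.3 289.5] 837.0 312 seat [ 0.6499 -0.1231] 1022 glass [ 0.665  -0.1473] 231
scene green [206.5 260.3] 181.5 198 seat [ 0.4291 -0.1612] 892 glass [ 0.4539 -0.1836] 196
scene blue [347.4 141.1] 346.0 189 seat [0.4874 0.3866] 455 glass [0.5097 0.3401] 93
scene blue [305.1 225.2] 156.5 173 seat [0.5578 0.0411] 747 glass [0.577  0.0097] 162
scene yellow [157.  356.6] 1146.5 403 seat [ 0.499  -0.3963] 1350 glass [ 0.5208 -0.4085] 310
scene yellow [259.9 434.8] 117.0 130 seat [ 0.7476 -0.4205] 1803 glass [ 0.7584 -0.4316] 433
scene yellow [304.6 161.7] 106.5 119 seat [0.4334 0.2449] 522 glass [0.458  0.2046] 108
scene white [251.3 214.4] 111.0 127 seat [0.4294 0.0071] 707 glass [ 0.4542 -0.0227] 152
scene white [294.1 190. ] 90.0 104 seat [0.4701 0.1333] 617 glass [0.4931 0.0979] 131
side red [262.8 270.1] 890.5 504 seat [0.695  0.1282] 1040 glass [0.6757 0.1669] 222
side red [299.3 321.5] 314.0 335 seat [0.
[... 474 characters left out ...]
68] 172
side blue [339. 241.] 73.0 52 seat [ 0.586  -0.0081] 875 glass [0.5721 0.0373] 183
side yellow [372.6 311. ] 291.5 310 seat [0.4669 0.1646] 1282 glass [0.4587 0.2016] 280
side yellow [419.3 156.7] 345.5 183 seat [ 0.5036 -0.4084] 497 glass [ 0.4937 -0.3435] 96
side white [369.7 267.1] 191.0 210 seat [0.5046 0.0504] 1015 glass [0.4946 0.0929] 216
side white [405.4 234.5] 150.0 165 seat [ 0.4631 -0.076 ] 836 glass [ 0.4552 -0.0273] 174
side white [228.4 360.4] 147.5 156 seat [0.656  0.3529] 1645 glass [0.6386 0.3807] 368
side white [595.4 327.9] 68.0 54 seat [0.0876 0.0761] 1353 glass [0.098  0.1174] 289
side white [300. 474.] 66.5 54 seat [0.475  0.5009] 2639 glass [0.4664 0.5216] 620
```

```bash
python3 - <<'E'
import cv2
for n,(x,y,w,h) in dict(scene=(130,120,320,260),side=(170,140,300,290)).items():
    im=cv2.imread(f"pics/{n}0.png")[y:y+h,x:x+w]; cv2.imwrite(f"pics/{n}0c.png",cv2.resize(im,None,fx=2,fy=2,interpolation=2))
E
```

```text
(no output)
```

View pics/scene0c.png

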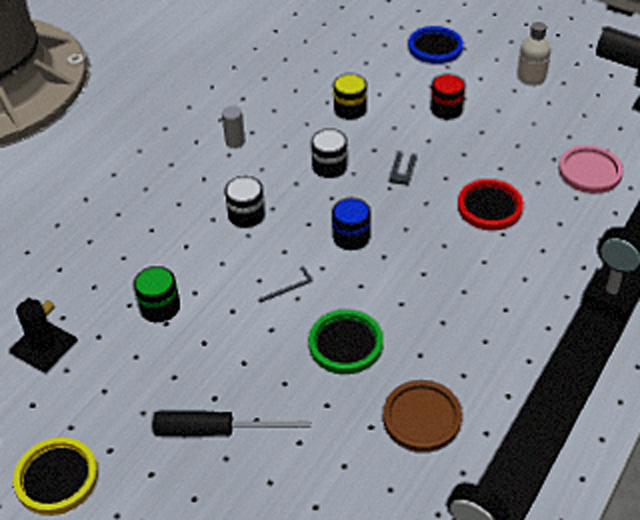

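```bash
python3 - <<'E'
from h import *
S={}
for n in ["scene","side"]:
    im=cv2.imread(f"pics/{n}0.png")[:,:,::-1].copy();m=camera_model(n)
    for k,M in masks(im).items():
        if k=="white":continue
        cs=[c for c in comps(M,40)]; b=max(cs,key=lambda o:o[1]); 
        print(n,k,b[0].round(1),fit(m,b[0],.0375,[.012])[0].round(4), fit(m,b[0],.039,[0,.012])[0].round(4))
    pts=dict(scene=dict(post=(247,192),green_stand=(151,293),hex1=(285,258)),side=dict(post=(438,293),green_stand=(459,190)))[n]
    for k,p in pts.items(): print(n,k,ray(m,p,0)[:2].round(3))
E
```

```text
scene red [374.8 221.8] [0.6946 0.1283] [0.6924 0.1341]
scene green [302.3 289.5] [ 0.6523 -0.127 ] [ 0.6499 -0.1231]
scene blue [347.4 141.1] [0.4911 0.3789] [0.4874 0.3866]
scene yellow [157.  356.6] [ 0.5025 -0.3983] [ 0.499  -0.3963]
scene post [0.369 0.072]
scene green_stand [ 0.383 -0.288]
scene hex1 [ 0.57  -0.065]
side red [262.8 270.1] [0.6919 0.1346] [0.695  0.1282]
side green [327.4 202.9] [ 0.6509 -0.1229] [ 0.6538 -0.1314]
side blue [319.4 400.3] [0.4897 0.3815] [0.4912 0.3773]
side yellow [419.3 156.7] [ 0.5019 -0.3976] [ 0.5036 -0.4084]
side post [0.366 0.073]
side green_stand [ 0.385 -0.296]
```

```bash
python3 -m crank '[[1,0,0,0,0,0,-7],[1,0,0,0,0,0,-7],[1,0,0,0,0,0,-7],[1,0,0,0,0,0,-7],[1,0,0,0,0,0,-7],[1,0,0,0,0,0,-7],[1,0,0,0,0,0,-7],[1,0,0,0,0,0,-7],[1,0,0,0,0,0,-7],[1,0,0,0,0,0,-4.4],[1,0,0,0,0,0,0]]' 40; 
```

```text
time_s: 1.07
ee_pos: [0.2587, -0.6232, 0.231]
orientation: [-3.141, 0.0, 0.003]
contact_force: [0.6, -1.0, 0.2]
opening: 0.0855
```

```bash
python3 -m crank '[[1,16,-36,0,0,0,0],[1,16,-36,0,0,0,0],[1,16,-36,0,0,0,0],[1,16,-36,0,0,0,0],[1,16,-36,0,0,0,0],[1,16,-36,0,0,0,0],[1,16,-36,0,0,0,0],[1,16,-36,0,0,0,0],[1,16,-36,0,0,0,0],[1,16,-36,0,0,0,0],[1,16,-36,4,0,0,0],[1,20,-42,6,0,0,0]]'; python3 -m crank '[[1,0,0,20,0,0,0],[1,0,0,20,0,0,0],[1,0,0,0,0,0,0]]'
python3 - <<'E'
from h import *
m=camera_model("wrist"); im=capture("wrist"); cv2.imwrite("pics/w1.png",im[:,:,::-1])
for k,M in masks(im).items():
    for c,A,s in comps(M,200)[:4]:
        print(k,c.round(1),A,s,"glass",fit(m,c,.019,[.042]))
E
```

```text
time_s: 2.07
ee_pos: [0.4534, -0.1887, 0.2224]
orientation: [3.141, -0.001, -0.005]
contact_force: [0.9, -0.9, -0.7]
opening: 0.0855
time_s: 2.32
ee_pos: [0.4516, -0.189, 0.1791]
orientation: [-3.14, 0.004, -0.002]
contact_force: [-2.0, 0.2, -0.2]
opening: 0.0856
green [540.3 143. ] 5600.5 2092 glass (array([ 0.63164212, -0.12421699]), 1726.9401309348177)
green [319.3 216.1] 1645.5 1674 glass (array([ 0.45561846, -0.18420449]), 1643.033971334342)
yellow [365.1 387.2] 1562.5 663 glass (array([ 0.50013051, -0.35335696]), 991.8458347176202)
white [319.   10.2] 940.5 966 glass (array([ 0.45526266, -0.03184802]), 2357.259212643522)
```

View pics/w1.png

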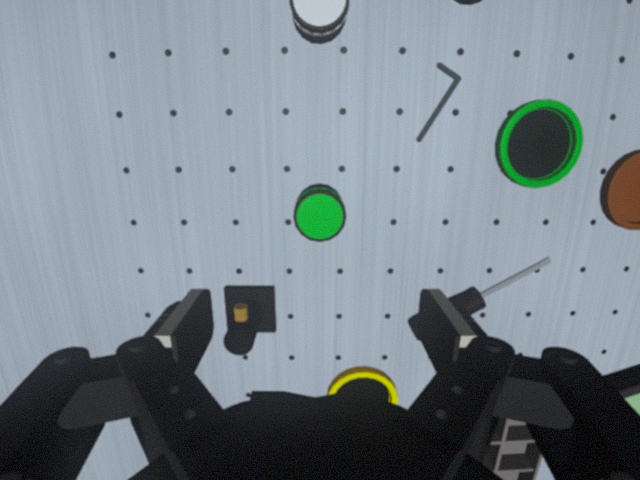

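The wrist view shows the green filter at (319,216), matching the two overview cameras to about 1 mm. The jaws can come down with nothing in their way.

```bash
python3 -m crank '[[1,3.5,-4,20,0,0,0],[1,0,0,30,0,0,0],[1,0,0,30,0,0,0],[1,0,0,30,0,0,0],[1,0,0,20,0,0,0],[1,0,0,15,0,0,0],[1,0,0,10,0,0,0],[1,0,0,8,0,0,0],[1,0,0,0,0,0,0],[1,0,0,0,0,0,0]]'
```

```text
time_s: 3.2
ee_pos: [0.4569, -0.1864, 0.0196]
orientation: [3.141, -0.0, -0.001]
contact_force: [-0.1, 1.1, -0.4]
opening: 0.0853
```

```bash
python3 -m crank '[[0.5,-1,0,3,0,0,0],[0.3,0,0,0,0,0,0],[0,0,0,0,0,0,0],[0,0,0,0,0,0,0],[0,0,0,0,0,0,0],[0,0,0,0,0,0,0],[0,0,0,0,0,0,0],[0,0,0,0,0,0,0]]' 40
```

```text
time_s: 3.87
ee_pos: [0.4558, -0.1863, 0.0167]
orientation: [3.141, -0.001, -0.001]
contact_force: [-2.5, 0.3, 10.1]
opening: 0.0428
```

```bash
python3 -m crank '[[0,0,0,-10,0,0,0],[0,0,0,-20,0,0,0],[0,0,0,-30,0,0,0],[0,0,0,-30,0,0,0],[0,0,0,-30,0,0,0],[0,0,0,-10,0,0,0],[0,0,0,0,0,0,0]]'
python3 - <<'E'
from h import *
for n in ["wrist","side"]:
  im=capture(n); cv2.imwrite(f"pics/{n}2.png",im[:,:,::-1])
E
```

```text
time_s: 4.45
ee_pos: [0.457, -0.1867, 0.1492]
orientation: [3.139, -0.005, -0.001]
contact_force: [0.3, -0.9, -1.1]
opening: 0.0428
```

View pics/side2.png

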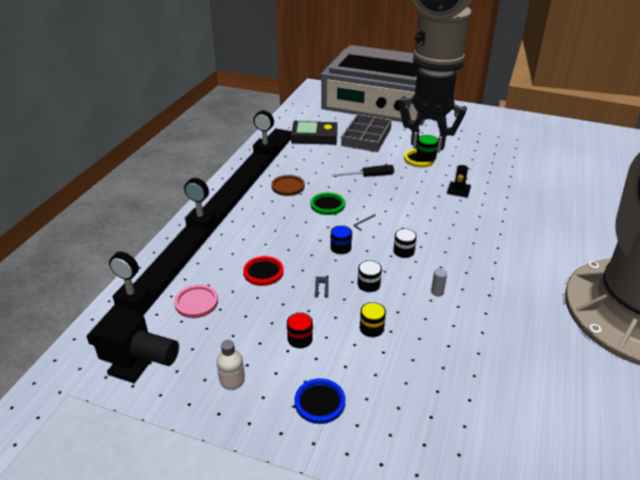

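View pics/wrist2.png

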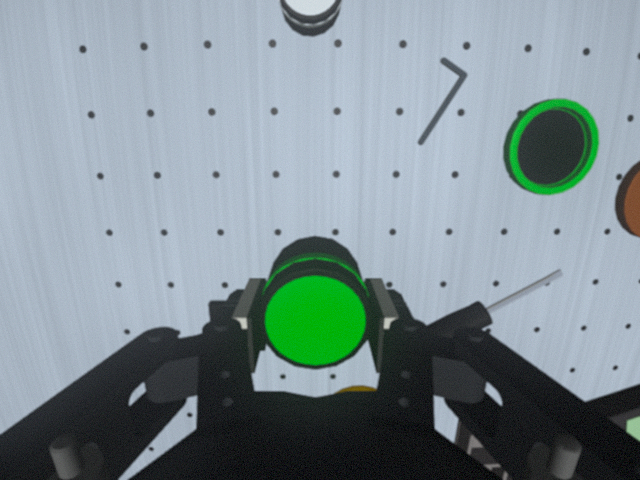

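The filter is held upright between the pads, with its glass at (315,320). Next move is to the green seat.

```bash
python3 -m crank '[[0,15,-5,0,0,0,0],[0,30,-10,0,0,0,0],[0,35,-11,0,0,0,0],[0,35,-11,0,0,0,0],[0,35,-11,0,0,0,0],[0,30,-8,0,0,0,0],[0,15,-4.5,20,0,0,0],[0,0,0,30,0,0,0],[0,0,0,0,0,0,0],[0,0,0,0,0,0,0]]'
python3 - <<'E'
from h import *
print(read_state()["ee_pos"])
m=camera_model("wrist"); im=capture("wrist"); cv2.imwrite("pics/w3.png",im[:,:,::-1])
E
```

```text
time_s: 5.38
ee_pos: [0.6485, -0.1254, 0.0932]
orientation: [-3.14, 0.006, -0.0]
contact_force: [-0.6, -0.4, -0.7]
opening: 0.0425
[ 0.64847322 -0.12536116  0.09324325]
```

View pics/w3.png

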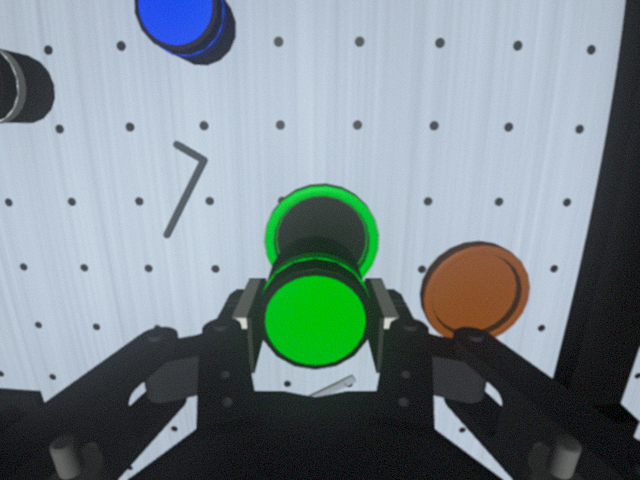

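```bash
python3 -m crank '[[0,3,0,20,0,0,0],[0,0,0,20,0,0,0],[0,0,0,15,0,0,0],[0,0,0,8,0,0,0],[0,0,0,4,0,0,0],[0,0,0,2,0,0,0],[0,0,0,0,0,0,0],[0,0,0,0,0,0,0]]'
```

```text
time_s: 6.1
ee_pos: [0.6541, -0.1259, 0.0279]
orientation: [3.141, -0.001, -0.001]
contact_force: [0.6, -0.5, -1.6]
opening: 0.0429
```

```bash
python3 -m crank '[[0,-1,0,2,0,0,0],[0,0,0,1.5,0,0,0],[0,0,0,1,0,0,0],[0,0,0,0,0,0,0],[0,0,0,0,0,0,0]]';python3 -m crank '[[0,0,0,1,0,0,0],[0,0,0,0,0,0,0],[0,0,0,0,0,0,0]]'
```

```text
time_s: 6.52
ee_pos: [0.6526, -0.1258, 0.0225]
orientation: [-3.142, 0.0, -0.001]
contact_force: [0.0, -0.0, -1.1]
opening: 0.0429
time_s: 6.77
ee_pos: [0.6527, -0.1258, 0.0218]
orientation: [3.142, -0.0, -0.001]
contact_force: [-1.6, 0.4, 3.7]
opening: 0.0426
```

```bash
python3 -m crank '[[0,0,0,0.5,0,0,0],[0.6,0,0,0,0,0,0],[0.7,0,0,0,0,0,0],[0.85,0,0,0,0,0,0],[0.85,0,0,0,0,0,0],[1,0,0,-10,0,0,0],[1,0,0,-20,0,0,0],[1,0,0,-30,0,0,0],[1,0,0,-40,0,0,0],[1,0,0,-40,0,0,0],[1,0,0,0,0,0,0]]'
python3 - <<'E'
from h import *
print(read_state()["ee_pos"])
m=camera_model("wrist"); im=capture("wrist"); cv2.imwrite("pics/w4.png",im[:,:,::-1])
for k,M in masks(im).items():
    for c,A,s in comps(M,200)[:4]:
        print(k,c.round(1),A,s,"glass",fit(m,c,.019,[.047 if k=="green" else .042]))
E
```

```text
time_s: 7.68
ee_pos: [0.6562, -0.1258, 0.17]
orientation: [3.14, -0.01, -0.001]
contact_force: [0.9, 0.1, 0.5]
opening: 0.0853
[ 0.65617258 -0.1257658   0.17001908]
green [308.2 213.3] 5541.0 1875 glass (array([ 0.65323742, -0.11578467]), 1834.6287627303973)
green [309.  222.7] 1807.0 1843 glass (array([ 0.65376919, -0.12336173]), 1793.6399829699658)
blue [202.   40.3] 2397.0 2444 glass (array([0.57858212, 0.00908957]), 2392.7561471662775)
white [45.4 92.9] 1786.5 1794 glass (array([ 0.45618947, -0.02300879]), 1940.7895315093774)
```

View pics/w4.png

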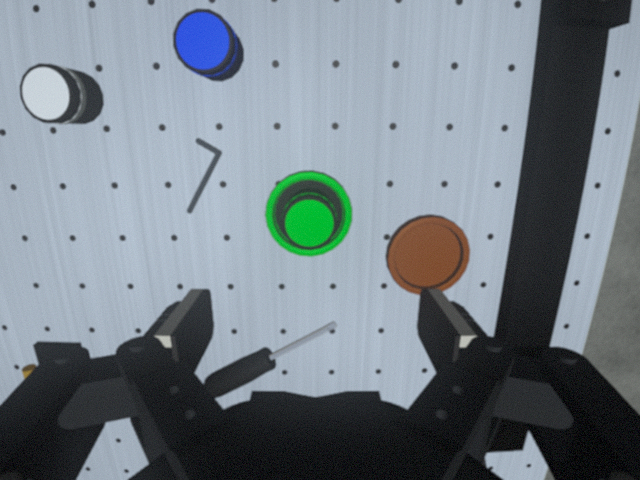

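Green is standing in its seat (glass at (309,223) inside the ring). Blue is next; three views agree on (0.578, 0.009).

```bash
python3 -m crank '[[1,-10,-15,0,0,0,0],[1,-18,-30,0,0,0,0],[1,-18,-35,0,0,0,0],[1,-18,-35,0,0,0,0],[1,-11,-20,10,0,0,0],[1,0,0,25,0,0,0],[1,0,0,25,0,0,0],[1,0,0,10,0,0,0],[1,0,0,0,0,0,0],[1,0,0,0,0,0,0],[1,0,0,0,0,0,0]]'
```

```text
time_s: 8.65
ee_pos: [0.5784, 0.0092, 0.0921]
orientation: [-3.141, -0.001, -0.001]
contact_force: [-0.3, -0.1, 0.1]
opening: 0.0854
```

```bash
python3 -m crank '[[1,0,0,20,0,0,0],[1,0,0,25,0,0,0],[1,0,0,15,0,0,0],[1,0,0,10,0,0,0],[0.7,0,0,6,0,0,0],[0.4,0,0,0,0,0,0],[0,0,0,0,0,0,0],[0,0,0,0,0,0,0],[0,0,0,0,0,0,0],[0,0,0,0,0,0,0],[0,0,0,0,0,0,0]]'
```

```text
time_s: 9.57
ee_pos: [0.5785, 0.0094, 0.0163]
orientation: [-3.142, -0.002, -0.001]
contact_force: [-1.6, -0.1, 6.9]
opening: 0.0428
```

```bash
python3 -m crank '[[0,0,0,-15,0,0,0],[0,0,0,-30,0,0,0],[0,0,0,-35,0,0,0],[0,0,0,-30,0,0,0],[0,0,0,-15,0,0,0],[0,-3,-15,-5,0,0,0],[0,-7,-30,0,0,0,0],[0,-8,-35,0,0,0,0],[0,-9,-35,0,0,0,0],[0,-9,-35,0,0,0,0],[0,-9,-35,0,0,0,0],[0,-9,-35,0,0,0,0]]'; python3 -m crank '[[0,-9,-38,0,0,0,0],[0,-9,-38,0,0,0,0],[0,-9,-38,0,0,0,0],[0,-7,-25,10,0,0,0],[0,0,-12,20,0,0,0],[0,0,0,20,0,0,0],[0,0,0,10,0,0,0],[0,0,0,0,0,0,0],[0,0,0,0,0,0,0],[0,0,0,0,0,0,0]]'
python3 - <<'E'
from h import *
print(read_state()["ee_pos"])
m=camera_model("wrist"); im=capture("wrist"); cv2.imwrite("pics/w5.png",im[:,:,::-1])
E
```

```text
time_s: 10.57
ee_pos: [0.5229, 0.2311, 0.1454]
orientation: [-3.142, -0.0, -0.001]
contact_force: [1.4, -0.0, -0.9]
opening: 0.0429
time_s: 11.4
ee_pos: [0.4906, 0.3802, 0.0861]
orientation: [-3.141, -0.001, -0.002]
contact_force: [0.8, -0.7, -0.1]
opening: 0.0428
[0.49059327 0.38018851 0.08613917]
```

View pics/w5.png

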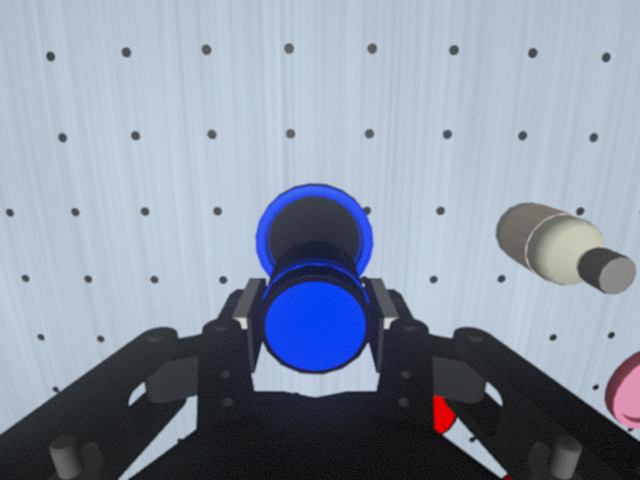

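```bash
python3 -m crank '[[0,0,0,20,0,0,0],[0,0,0,20,0,0,0],[0,0,0,12,0,0,0],[0,0,0,6,0,0,0],[0,0,0,3,0,0,0],[0,0,0,2,0,0,0],[0,0,0,0,0,0,0],[0,0,0,0,0,0,0],[0,0,0,0,0,0,0]]'
```

```text
time_s: 12.2
ee_pos: [0.4903, 0.3806, 0.0227]
orientation: [-3.141, -0.001, -0.001]
contact_force: [0.3, -0.2, -1.7]
opening: 0.0428
```

```bash
python3 -m crank '[[0,0,0,1.5,0,0,0],[0,0,0,0.5,0,0,0],[0,0,0,0,0,0,0],[0.6,0,0,0,0,0,0],[0.7,0,0,0,0,0,0],[0.85,0,0,0,0,0,0],[0.85,0,0,0,0,0,0],[1,0,0,-10,0,0,0],[1,0,0,-30,0,0,0],[1,0,0,-40,0,0,0],[1,0,0,-40,0,0,0],[1,0,0,-10,0,0,0]]'; python3 -m crank '[[1,0,0,0,0,0,0]]'
python3 - <<'E'
from h import *
print(read_state()["ee_pos"])
m=camera_model("wrist"); im=capture("wrist"); cv2.imwrite("pics/w6.png",im[:,:,::-1])
for k,M in masks(im).items():
    for c,A,s in comps(M,200)[:4]:
        print(k,c.round(1),A,s,"glass",fit(m,c,.019,[.047 if k=="blue" else .042]))
E
```

```text
time_s: 13.2
ee_pos: [0.4914, 0.3824, 0.1568]
orientation: [-3.137, -0.006, -0.0]
contact_force: [0.4, 0.9, 1.3]
opening: 0.0855
time_s: 13.28
ee_pos: [0.4914, 0.3818, 0.1547]
orientation: [-3.138, -0.005, -0.001]
contact_force: [0.3, 0.2, 0.5]
opening: 0.0849
[0.49135068 0.38177337 0.15471429]
red [400.7 356.4] 1352.5 1385 glass (array([0.56615068, 0.26957256]), 1305.5511224633083)
red [507.7 443.2] 1706.5 752 glass (array([0.67997689, 0.16687412]), 853.7673544920981)
blue [312.4 219.4] 6158.5 2096 glass (array([0.4910535 , 0.39119473]), 2037.888114717789)
blue [312.6 233. ] 2020.0 2061 glass (array([0.49118388, 0.38077974]), 1972.6424165118951)
```

View pics/w6.png

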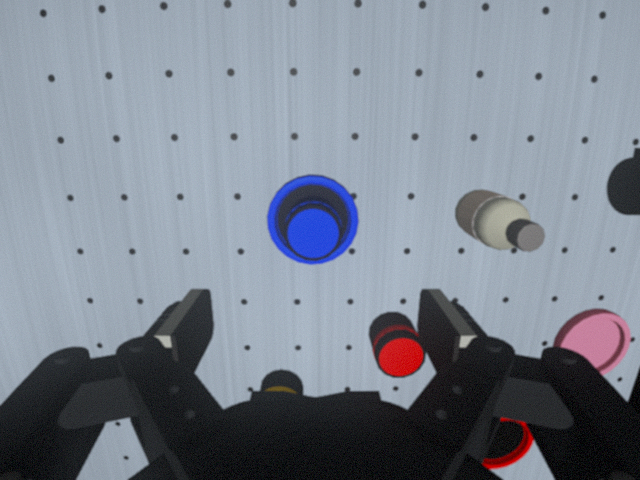

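Blue stands centred in its seat (313,233). Next is the red filter, agreed at (0.566, 0.268).

```bash
python3 -m crank '[[1,10,15,0,0,0,0],[1,20,30,0,0,0,0],[1,20,30,0,0,0,0],[1,16,25,10,0,0,0],[1,9,12,20,0,0,0],[1,0,0,20,0,0,0],[1,0,0,10,0,0,0],[1,0,0,0,0,0,0],[1,0,0,0,0,0,0],[1,0,0,0,0,0,0]]'
```

```text
time_s: 14.17
ee_pos: [0.5647, 0.2695, 0.0908]
orientation: [-3.141, -0.0, 0.001]
contact_force: [-0.6, 0.3, -0.4]
opening: 0.0855
```

```bash
python3 -m crank '[[1,1,1,20,0,0,0],[1,0,0,25,0,0,0],[1,0,0,15,0,0,0],[1,0,0,9,0,0,0],[0.7,0,0,6,0,0,0],[0.4,0,0,0,0,0,0],[0,0,0,0,0,0,0],[0,0,0,0,0,0,0],[0,0,0,0,0,0,0],[0,0,0,0,0,0,0],[0,0,0,0,0,0,0]]'
```

```text
time_s: 15.08
ee_pos: [0.5665, 0.2677, 0.0162]
orientation: [-3.141, -0.002, -0.001]
contact_force: [-1.7, -0.2, 7.7]
opening: 0.0429
```

```bash
python3 -m crank '[[0,0,0,-15,0,0,0],[0,0,0,-30,0,0,0],[0,0,0,-35,0,0,0],[0,0,0,-30,0,0,0],[0,5,5,-15,0,0,0],[0,15,16,-5,0,0,0],[0,24,26,0,0,0,0],[0,25,27,0,0,0,0],[0,25,27,0,0,0,0],[0,20,21,10,0,0,0],[0,13,14,20,0,0,0],[0,0,0,20,0,0,0]]'; python3 -m crank '[[0,0,0,10,0,0,0],[0,0,0,0,0,0,0],[0,0,0,0,0,0,0],[0,0,0,0,0,0,0]]'
python3 - <<'E'
from h import *
print(read_state()["ee_pos"])
m=camera_model("wrist"); im=capture("wrist"); cv2.imwrite("pics/w7.png",im[:,:,::-1])
E
```

```text
time_s: 16.08
ee_pos: [0.6962, 0.1259, 0.096]
orientation: [3.14, -0.003, -0.007]
contact_force: [0.2, -0.2, -1.4]
opening: 0.0427
time_s: 16.42
ee_pos: [0.693, 0.1325, 0.0868]
orientation: [-3.141, -0.001, 0.001]
contact_force: [0.2, -0.3, -0.4]
opening: 0.0425
[0.69295832 0.1324606  0.08675223]
```

View pics/w7.png

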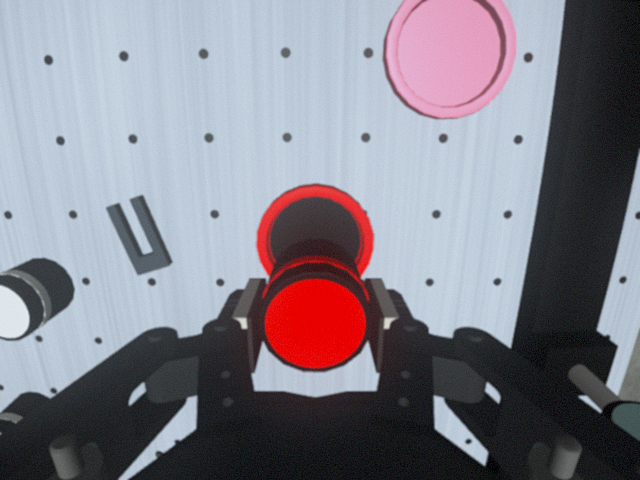

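The red filter is held above the red-walled, black-floored seat (ring at (315,240)). The pink one at (450,50) is the look-alike.

```bash
python3 -m crank '[[0,0,0,20,0,0,0],[0,0,0,20,0,0,0],[0,0,0,12,0,0,0],[0,0,0,6,0,0,0],[0,0,0,3,0,0,0],[0,0,0,2,0,0,0],[0,0,0,0,0,0,0],[0,0,0,0,0,0,0],[0,0,0,0,0,0,0]]'
```

```text
time_s: 17.22
ee_pos: [0.6932, 0.1313, 0.0228]
orientation: [-3.141, -0.001, -0.001]
contact_force: [-0.6, 0.4, -1.3]
opening: 0.0426
```

```bash
python3 -m crank '[[0,0,0,1.5,0,0,0],[0,0,0,0.5,0,0,0],[0,0,0,0,0,0,0],[0.6,0,0,0,0,0,0],[0.7,0,0,0,0,0,0],[0.85,0,0,0,0,0,0],[0.85,0,0,0,0,0,0],[1,0,0,-10,0,0,0],[1,0,0,-30,0,0,0],[1,0,0,-40,0,0,0],[1,0,0,-40,0,0,0],[1,0,0,-10,0,0,0]]'; python3 -m crank '[[1,0,0,0,0,0,0]]'
python3 - <<'E'
from h import *
print(read_state()["ee_pos"])
m=camera_model("wrist"); im=capture("wrist"); cv2.imwrite("pics/w8.png",im[:,:,::-1])
for k,M in masks(im).items():
    for c,A,s in comps(M,200)[:4]:
        print(k,c.round(1),A,s,"glass",fit(m,c,.019,[.047 if k=="red" else .042]))
E
```

```text
time_s: 18.22
ee_pos: [0.6952, 0.1323, 0.1576]
orientation: [-3.14, -0.008, -0.001]
contact_force: [0.5, 0.5, 0.4]
opening: 0.0852
time_s: 18.3
ee_pos: [0.6948, 0.1319, 0.1554]
orientation: [-3.14, -0.007, -0.001]
contact_force: [-0.7, -0.5, -1.0]
opening: 0.0855
[0.69476633 0.13192955 0.15535757]
red [311.7 230.3] 1982.5 2022 glass (array([0.69405678, 0.13255119]), 1973.7838222200517)
red [311.3 216.7] 6088.5 1966 glass (array([0.69385808, 0.14298443]), 2039.4045683813747)
yellow [  8.6 139.4] 797.5 844 glass (array([0.46886295, 0.20202111]), 1872.4416322541892)
white [ 66.1 270.9] 1417.0 1444 glass (array([0.49509481, 0.09770999]), 1500.5685948446626)
```

View pics/w8.png

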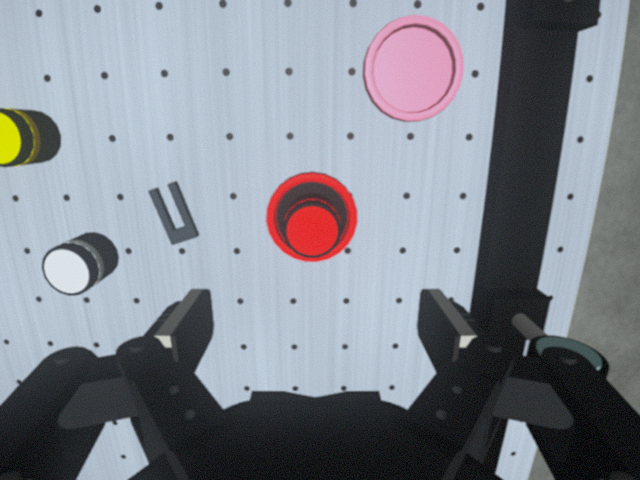

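Red is in. Yellow is next, at (0.4585, 0.203).

```bash
python3 -m crank '[[1,-15,-5,0,0,0,0],[1,-30,-9,0,0,0,0],[1,-36,-11,0,0,0,0],[1,-36,-11,0,0,0,0],[1,-36,-11,0,0,0,0],[1,-36,-11,0,0,0,0],[1,-30,-9,0,0,0,0],[1,-16,-5,20,0,0,0],[1,0,0,20,0,0,0],[1,0,0,0,0,0,0],[1,0,0,0,0,0,0],[1,0,0,0,0,0,0]]'
python3 - <<'E'
from h import *
m=camera_model("wrist"); im=capture("wrist"); cv2.imwrite("pics/w9.png",im[:,:,::-1])
print(read_state()["ee_pos"])
for c,A,s in comps(masks(im)["yellow"],200)[:4]: print(c,s,fit(m,c,.019,[.042]))
E
```

```text
time_s: 19.35
ee_pos: [0.4584, 0.2034, 0.1105]
orientation: [-3.141, 0.0, -0.001]
contact_force: [0.8, 0.6, 0.7]
opening: 0.0853
[0.45863411 0.20346803 0.11070229]
[314.39105766 246.65291397] 2743 (array([0.4589935 , 0.20422692]), 2680.2249099558685)
```

```bash
python3 -m crank '[[1,0,0,25,0,0,0],[1,0,0,30,0,0,0],[1,0,0,20,0,0,0],[1,0,0,12,0,0,0],[0.7,0,0,7,0,0,0],[0.4,0,0,0,0,0,0],[0,0,0,0,0,0,0],[0,0,0,0,0,0,0],[0,0,0,0,0,0,0],[0,0,0,0,0,0,0],[0,0,0,0,0,0,0]]'
```

```text
time_s: 20.32
ee_pos: [0.4586, 0.2037, 0.0173]
orientation: [-3.141, -0.002, -0.001]
contact_force: [-1.5, -0.5, 9.8]
opening: 0.0424
```

```bash
python3 -m crank '[[0,0,0,-15,0,0,0],[0,0,0,-30,0,0,0],[0,0,0,-35,0,0,0],[0,0,0,-35,0,0,0],[0,8,12,-15,0,0,0],[0,10,25,0,0,0,0],[0,10,34,0,0,0,0],[0,10,34,0,0,0,0],[0,5.5,34,0,0,0,0],[0,0,35,0,0,0,0],[0,0,35,0,0,0,0],[0,0,35,0,0,0,0]]'; python3 -m crank '[[0,0,35,0,0,0,0],[0,0,35,0,0,0,0],[0,0,35,0,0,0,0],[0,0,35,0,0,0,0],[0,0,35,0,0,0,0],[0,0,35,0,0,0,0],[0,0,35,0,0,0,0],[0,0,35,0,0,0,0],[0,0,35,0,0,0,0],[0,0,25,0,0,0,0],[0,0,0,20,0,0,0],[0,0,0,0,0,0,0]]'; python3 -m crank '[[0,0,0,0,0,0,0],[0,0,0,0,0,0,0]]'
```

```text
time_s: 21.32
ee_pos: [0.501, -0.0424, 0.1468]
orientation: [3.141, -0.001, -0.001]
contact_force: [0.4, -0.5, -1.3]
opening: 0.0426
time_s: 22.32
ee_pos: [0.4991, -0.3818, 0.1239]
orientation: [-3.14, 0.002, -0.003]
contact_force: [-0.3, 1.2, -2.4]
opening: 0.0427
time_s: 22.48
ee_pos: [0.5013, -0.3798, 0.1269]
orientation: [-3.141, -0.001, 0.0]
contact_force: [1.0, -0.4, -1.6]
opening: 0.0425
```

```bash
python3 -m crank '[[0,0.5,19,20,0,0,0],[0,0,0,20,0,0,0],[0,0,0,0,0,0,0],[0,0,0,0,0,0,0],[0,0,0,0,0,0,0]]'
python3 - <<'E'
from h import *
print(read_state()["ee_pos"])
im=capture("wrist"); cv2.imwrite("pics/w10.png",im[:,:,::-1])
E
```

```text
time_s: 22.9
ee_pos: [0.5023, -0.3989, 0.0875]
orientation: [3.141, -0.001, 0.001]
contact_force: [-0.1, -0.5, -1.6]
opening: 0.0427
[ 0.50232635 -0.39894951  0.08754989]
```

View pics/w10.png

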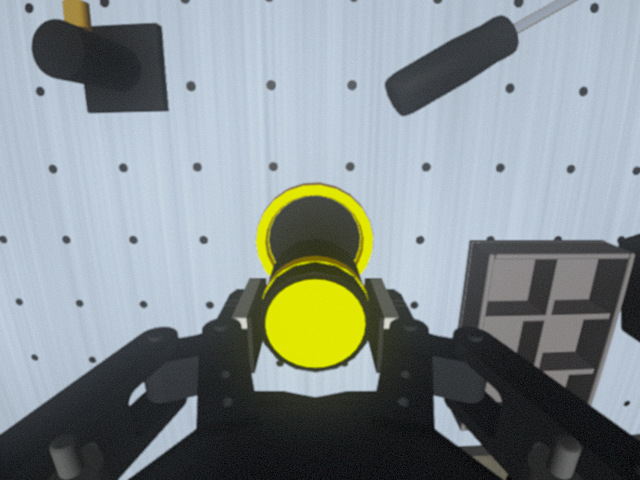

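The yellow filter is over its seat (ring centre (315,240)), and the tray edge at x≈470 px is clear of the jaws.

```bash
python3 -m crank '[[0,0,0,20,0,0,0],[0,0,0,20,0,0,0],[0,0,0,12,0,0,0],[0,0,0,6,0,0,0],[0,0,0,3,0,0,0],[0,0,0,2,0,0,0],[0,0,0,0,0,0,0],[0,0,0,0,0,0,0],[0,0,0,0,0,0,0]]'
```

```text
time_s: 23.7
ee_pos: [0.5017, -0.3999, 0.0237]
orientation: [3.141, -0.001, -0.001]
contact_force: [0.4, 0.0, -1.5]
opening: 0.0425
```

```bash
python3 -m crank '[[0,0,0,1.5,0,0,0],[0,0,0,0.5,0,0,0],[0,0,0,0,0,0,0],[0.6,0,0,0,0,0,0],[0.7,0,0,0,0,0,0],[0.85,0,0,0,0,0,0],[0.85,0,0,0,0,0,0],[1,0,0,-10,0,0,0],[1,0,0,-30,0,0,0],[1,0,0,-40,0,0,0],[1,0,0,-40,0,0,0],[1,0,0,-20,0,0,0]]'; python3 -m crank '[[1,0,0,0,0,0,0],[1,0,0,0,0,0,0]]'
python3 - <<'E'
from h import *
for n in ["wrist","scene","side"]:
  m=camera_model(n); im=capture(n); cv2.imwrite(f"pics/{n}11.png",im[:,:,::-1])
  for k,M in masks(im).items():
    for c,A,s in comps(M,80)[:5]:
      print(n,k,c.round(1),A,s,fit(m,c,.019,[.047 if k!="white" else .042])[0].round(4))
E
```

```text
time_s: 24.7
ee_pos: [0.5027, -0.4003, 0.1665]
orientation: [3.139, -0.004, -0.001]
contact_force: [1.8, -0.5, 0.3]
opening: 0.0852
time_s: 24.87
ee_pos: [0.5019, -0.4001, 0.1632]
orientation: [3.14, -0.002, -0.001]
contact_force: [-0.2, -0.5, -0.5]
opening: 0.0857
wrist yellow [314.2 226.8] 1904.5 1942 [ 0.5026 -0.3993]
wrist yellow [314.3 212.6] 5842.0 1903 [ 0.5027 -0.3881]
wrist yellow [606.3 255.8] 401.0 421 [ 0.744 -0.424]
wrist yellow [314.3 200.4] 247.0 94 [ 0.5028 -0.3788]
scene red [374.7 222.4] 595.0 246 [0.7081 0.0919]
scene red [376.2 209.3] 146.5 162 [0.6927 0.1322]
scene green [302.2 290.5] 775.5 238 [ 0.6682 -0.1527]
scene green [303.  277.1] 211.0 229 [ 0.652 -0.123]
scene blue [347.4 141.6] 335.5 140 [0.5138 0.3318]
scene blue [348.1 129.6] 80.5 95 [0.4894 0.3823]
scene yellow [157.4 357.4] 1077.0 325 [ 0.5255 -0.4109]
scene yellow [151.5 346.4] 294.0 317 [ 0.501  -0.3994]
scene yellow [259.9 434.8] 115.5 128 [ 0.76  -0.433]
scene white [251.3 214.4] 111.5 128 [ 0.4542 -0.0228]
scene white [294.1 190. ] 90.0 104 [0.4931 0.0979]
side red [262.9 270.7] 850.5 453 [0.6724 0.1737]
side red [261.9 253.6] 209.0 227 [0.6941 0.1292]
side green [327.5 203.3] 519.5 214 [ 0.6334 -0.0719]
side green [327.  188.4] 118.5 133 [ 0.6534 -0.1265]
side blue [319.5 398.4] 1896.0 1226 [0.4816 0.4043]
side yellow [419.2 157.1] 324.0 152 [ 0.492  -0.3324]
side yellow [420.7 143.5] 86.0 99 [ 0.5027 -0.4013]
side white [369.6 267.1] 191.0 208 [0.4947 0.0928]
side white [405.4 234.3] 143.5 160 [ 0.4553 -0.0281]
side white [228.6 360.7] 127.5 136 [0.6382 0.3811]
```

View pics/wrist11.png

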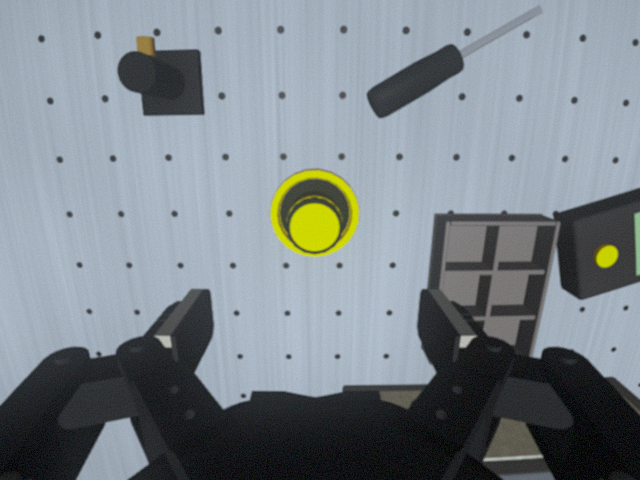

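View pics/scene11.png

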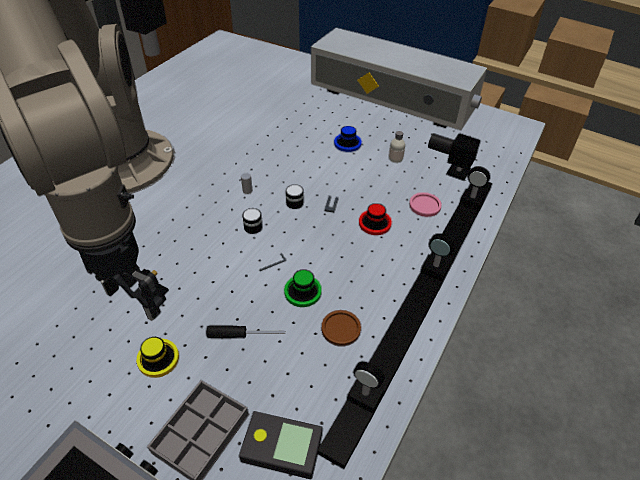

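View pics/side11.png

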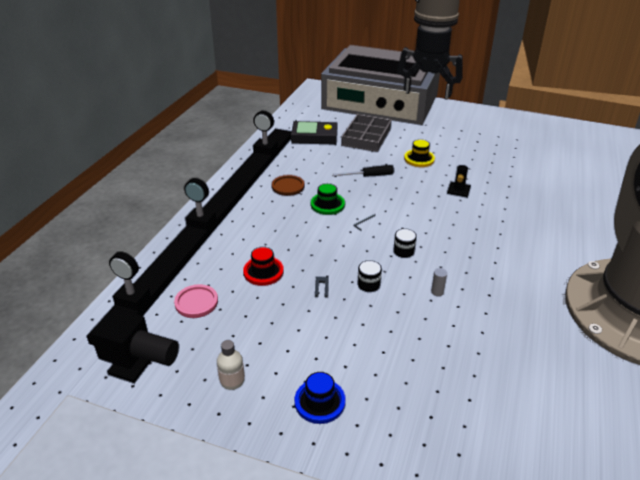

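All four filters stand upright in their seats, and the clear lenses are still at (251,214) and (294,190) in the scene view, as at the start. The gripper is touching nothing.

```bash
python3 -c "
from station import *
print(manip.sign_off())"
```

```text
the job is handed in; nothing more can be done
None
```

All four coloured filters are in the seats of their own colour, upright and glass up, and the job was handed in after about 25 s of robot time. I placed them one at a time: green, blue, red, then yellow.

- **Filters:** In the last pictures each filter measured within about 3 mm of its seat's centre, against 10 mm of play. The cameras agreed to about 4 mm. For blue I relied on the scene camera and the earlier wrist view, because its glass and ring merged in the final side picture.
- **Clear lenses and look-alikes:** Both clear lenses stand where they were, to within a pixel, and the brown and pink look-alikes were not touched.
- **Forces:** The highest force I read was about 10 N, while the jaws were closing. The gripper finished open, about 14 cm above the yellow seat.
- **Disagreements:** None of the checks failed. My first estimates of the seat centres differed between the two overview cameras by 3 to 12 mm. Refitting to the rim alone brought that to within 7 mm, so I used the average and confirmed each seat with the wrist camera before lowering.

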